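Nudge the sample carrier plate onto its locating pins

TASK

The aluminium carrier plate has been left lying crooked on top of the two brass pins of its blue docking base. Nudge it with the fingertips, back to the rail and along it, until both holes drop over the pins and the plate lies flat on the base. Only push it, never lift it, and leave everything else on the bench standing where it is.

Things in the scene. Friction and masses are not known exactly. Their poses are not given: they have to be found in the camera images.
- dock: Blue docking base, fixed. Origin on the bench; x points to its back rail, y left, z up. Slab: x -60 to +82 mm, y -75 to +75 mm, top at z = 16 mm. Dark back rail along y on the slab: inner face at x = +70.5 mm, top at z = 38 mm. Two brass pins at x = +30, y = +50 and -50 mm. The seated plate lies flat on the slab, its origin at (0, 0, 16) mm of this frame, and overhangs the near, left and right edges by 10 mm.
- plate: Loose aluminium plate, 140 (x) x 170 (y) x 8 mm, about 0.35 kg, green pads on top. Origin at the centre of its underside; x to the edge that belongs at the rail, y left, z up. It starts tilted 0.08 rad, far part on the pin tips, near part on the slab's near edge, 10 to 25 mm short of its seat, 12 to 25 mm to its left, slightly turned. A few newtons on an edge, low over the bench, slide it.
- pin_left (a point): centre of the tip of the left (+y) brass pin, 23 mm above the bench; the pin is 12 mm thick, stands 7 mm above the slab and tapers to 7 mm at the tip
- pin_right (a point): centre of the tip of the right (-y) brass pin, like the left one
- hole_left (a point): centre of the left (+y) hole of the plate (15 mm in diameter, through, at plate x = +30, y = +50 mm; sideways play on the pin 1.5 mm), at the underside
- hole_right (a point): centre of the right (-y) hole of the plate (15 mm, plate x = +30, y = -50 mm), at the underside
- beaker_1l: Bystander: large clear beaker, 125 mm across, 151 mm tall; origin at the centre of its underside
- tube_rack: Bystander: wooden test tube rack with tubes, 52x179x119 mm; origin at the centre of its underside
- calculator: Bystander: black pocket calculator, 106x66x11 mm; origin at the centre of its underside
- tape_roll: Bystander: roll of tan tape, 90 mm across, 18 mm high; origin at the centre of its underside
- sample_jar_1: Bystander: white jar with blue screw cap, 60 mm across, 74 mm tall; origin at the centre of its underside
- dropper_1: Bystander: small brown bottle with black cap, 42 mm across, 72 mm tall; origin at the centre of its underside
- stopper: Bystander: brown rubber stopper, 27 mm across, 24 mm tall; origin at the centre of its underside
Things that resemble listed ones, but are neither listed nor needed, are in the scene too. There is more than one size of the plate; the one meant has the size given above.

How it is judged:
By the outcome, as a careful person would: the job done as asked, in the order asked, and still so for the second after the job is handed in, with the robot touching nothing.
It also fails if it takes over 51 s, if anything falls off the work surface, if the arm or the gripper's body presses on something with over 40 N, if the wrist force passes 120 N, or if a joint passes its speed limit or range.

ROBOT

A 7-joint arm with a two-finger parallel gripper is mounted at the origin on a cart in front of the work surface, level with it; the furniture and walls round the work are solid. World frame = base frame: x ahead of the robot, y to its left, z up, the work surface at z = 0. Lengths are in mm, angles in rad, forces in N, time in s.
With the tool pointing down it reaches from about 350 to 900 mm from the base axis. Payload 19.9 kg.
Tool frame: the origin (TCP) lies midway between the tips of the shut fingers; the grasp point (between the pads) lies 19 mm behind it; z points along the fingers, y is the line along which they close (so a half turn about z gives the same grasp; the last joint's range is limited). The gripper opens to 94 mm and grips with 3 to 60 N. Pads are 16 mm wide; open, the fingers measure 119 mm over their backs; the gripper's body (75 mm by 177 mm) begins 78 mm behind the grasp point.
Start: joints at [-1.143, 0.417, -0.01, 1.614, 0.005, 1.111, -0.053], TCP at [282.929, 557.27, 205.425] pointing down, gripper open.
Joint ranges: [-2.81, 2.81], [-0.39, 2.02], [-1.27, 1.25], [0.06, 2.57], [-1.19, 4.33], [0.19, 2], [-2.82, 2.82]. Speed limits (rad/s): [1.89, 1.89, 2.39, 2.39, 3.01, 3.01, 3.01].

INTERFACE

Orientations are given as a unit quaternion [w, x, y, z].
In Python, from bench import read_state, read_camera, calibration, hand_in gives the robot as it stands.
- The arm moves only by the tool arm_command, never from a script. Its argument "moves" is a list of rows, each a list of 5 numbers: the opening, from 0 (shut) to 1 (fully open), then the shift along the tool's x, y, z in m, then the turn about the tool's z in degrees. In form: [[jaw, tx, ty, tz, turn], ...]. A call has 1 to 12 rows; each row is the pose to reach, as a shift and turn from the pose commanded when the call began, along the tool's axes at that moment; what a row does not reach only later rows make up. A row lasts 1/10 s, in which the tool goes at most 50 mm and 8.59 degrees, less where a joint would pass 70% of its speed; a pose out of reach is approached as far as the arm can. A call with a gripper value outside its range is refused whole. The fingers move at their own pace and stop on an object; "grip_force" is the grip in N (left out, the last holds). Time passes only in rows, so rows that repeat a pose let the fingers close. It gives the time, the measured TCP pose, the force, the opening and the grip force at its end, in the units of the state.
- read_state(): the state, without advancing time (a new reading comes with each control period).
- read_camera(name): name is "side" or "top" or "wrist"; returns the picture (420x560x3 uint8, blue, green, red); there is no depth.
- calibration(name): a dict with "mtx" (3x3 intrinsics, pixels), "dist_coeffs" ([k1, k2, p1, p2, k3] as OpenCV has them; the pictures are not rectified), "T" (4x4, takes a point from camera to world coordinates); the wrist camera has in their place "tool_from_camera" (4x4, takes a point from camera to tool coordinates, whose origin is the TCP and whose axes are the flange's). Camera axes: x right, y up, looking along -z (the intrinsics and any distortion apply to the point x, -y, -z); pixel columns grow to the right and rows downward; lengths in mm; the calibration is good to about 2 mm. A picture is of the moment at which its call begins: read the wrist's pose just before it. calibration takes no time and is no camera call.
- hand_in(): hands the job in; it is judged then, once.
The state is a dict: "t": time; "q": joint angles; "qvel": joint speeds; "joint_efforts": joint torques, N m; "eef_pos": TCP position; "orientation": TCP orientation; "contact_force": force on the tool from outside, world axes, zero at the start; "wrist_torque": the same for the moment, N m; "grip_width": finger opening in mm; "grasp_force": force on a finger pad.
Only numpy, scipy, OpenCV 4.12 (cv2) and the standard library are available. Lean on these libraries where they do the work, as an engineer would, in place of code of your own. Each camera call takes 0.05 s, during which the arm holds its last target. There are 200 camera calls.

## Working session

There is one attempt and no reset: what is moved stays moved. The work goes in short steps, Python scripts to look and compute and a tool call to move; the robot and the scene stay as the last step left them, time stands still between calls to the robot, and variables do not carry over. Pictures are saved under pics/ and viewed, at most 10 in all, crops included, and the job is handed in when it is done.

Besides the shell and the picture viewer there is one more tool, called after "Request:" by a JSON object that holds its "fn" and its "kwargs", one argument or row to a line. arm_command: Moves the arm, as the interface text tells. Its arguments: {"type":"object","properties":{"moves":{"type":"array"},"grip_force":{"type":"number"}},"required":["moves"]}

```bash
mkdir -p pics; cat > h.py <<'E'
import numpy as np, cv2
from bench import *
def ray(name,px,st=None):
    c=calibration(name); 
    p=cv2.undistortPoints(np.array(px,float).reshape(-1,1,2),np.array(c['mtx'],float),np.array(c['dist_coeffs'],float)).reshape(-1,2)
    d=np.c_[p[:,0],-p[:,1],-np.ones(len(p))]
    T=TT(name,c,st)
    return T[:3,3],d@T[:3,:3].T
def TT(name,c,st=None):
    if 'T' in c: return np.array(c['T'],float)
    from scipy.spatial.transform import Rotation as R
    w,x,y,z=st['orientation'];M=np.eye(4);M[:3,:3]=R.from_quat([x,y,z,w]).as_matrix();M[:3,3]=st['eef_pos']
    return M@np.array(c['tool_from_camera'],float)
def onz(name,px,z,st=None):
    o,d=ray(name,px,st); z=np.broadcast_to(z,len(d)); return o+d*((z-o[2])/d[:,2])[:,None]
def proj(name,P,st=None):
    c=calibration(name);T=np.linalg.inv(TT(name,c,st));P=np.atleast_2d(P)@T[:3,:3].T+T[:3,3]
    P=P*[1,-1,-1]
    return cv2.projectPoints(P,np.zeros(3),np.zeros(3),np.array(c['mtx'],float),np.array(c['dist_coeffs'],float))[0].reshape(-1,2)
E
python3 - <<'E'
from h import *
s=read_state();print(s)
for n in['top','side']:
    cv2.imwrite(f'pics/{n}0.png',read_camera(n));print(calibration(n))
print(calibration('wrist'))
E
```

```text
{'t': 0.0, 'q': array([-1.14253366,  0.41796111, -0.010311  ,  1.61417666,  0.00469826,
        1.11067462, -0.05298377]), 'qvel': array([-0.00032722,  0.00072212,  0.0007207 , -0.0007893 ,  0.00203391,
        0.00053981,  0.00034356]), 'joint_efforts': array([-4.80221170e-04, -8.51255822e+01,  6.37780521e-01, -4.25985253e+01,
       -4.90481348e-02,  1.87173241e-02,  6.28022349e-05]), 'eef_pos': array([282.75964207, 556.96197259, 204.83222989]), 'orientation': array([-9.73284045e-05,  2.32712449e-01,  9.72545402e-01, -5.89957343e-04]), 'contact_force': array([-0.39157513,  0.20855892, -0.07416926]), 'wrist_torque': array([-0.03344332,  0.02020704,  0.01422447]), 'grasp_force': 0.0, 'grip_width': 93.95761211364932}
{'mtx': array([[400.06450615,   0.        , 277.42860845],
       [  0.        , 400.06450615, 214.82788343],
       [  0.        ,   0.        ,   1.        ]]), 'dist_coeffs': array([-0.09342045,  0.        ,  0.        ,  0.        ,  0.        ]), 'T': array([[-7.34061909e-02,  9.67551171e-01, -2.41777298e-01,
         2.92562625e+02],
       [-9.97298257e-01, -7.0540
[... 737 characters left out ...]
       [ 0.00000000e+00,  0.00000000e+00,  0.00000000e+00,
         1.00000000e+00]])}
{'mtx': array([[331.56343804,   0.        , 283.27660887],
       [  0.        , 331.56343804, 215.16250157],
       [  0.        ,   0.        ,   1.        ]]), 'dist_coeffs': array([-0.07811511,  0.        ,  0.        ,  0.        ,  0.        ]), 'tool_from_camera': array([[-1.06555211e-03,  9.73679787e-01,  2.27917831e-01,
         6.52993620e+01],
       [ 9.99999356e-01,  9.48270003e-04,  6.24084936e-04,
        -1.47691716e+00],
       [ 3.91531246e-04,  2.27918349e-01, -9.73680170e-01,
        -1.78828180e+02],
       [ 0.00000000e+00,  0.00000000e+00,  0.00000000e+00,
         1.00000000e+00]])}
```

View pics/top0.png

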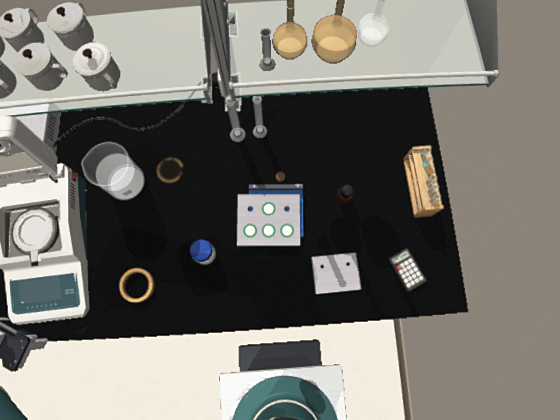

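View pics/side0.png

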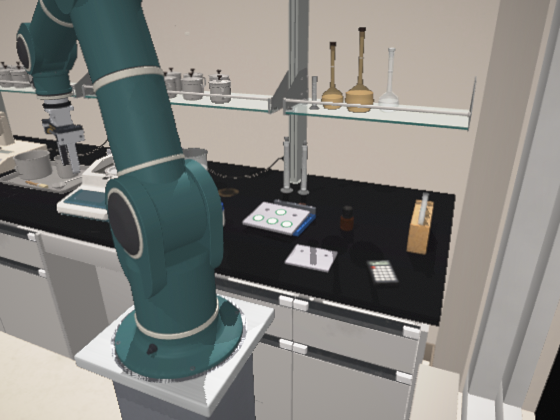

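The top view shows two candidates. The padded plate on the blue base is at about (268,220), with holes at (249,208) and (287,209). The lookalike is a plain plate with a grey strip and no pads at (337,273). I choose the padded one. The dark rail is visible at (275,187) and the blue slab shows at the right edge (303,215). Next is a close crop.

```bash
python3 - <<'E'
from h import *
im=cv2.imread('pics/top0.png')
c=im[170:260,220:320];cv2.imwrite('pics/crop.png',cv2.resize(c,None,fx=6,fy=6,interpolation=cv2.INTER_CUBIC))
hsv=cv2.cvtColor(im,cv2.COLOR_BGR2HSV)
# plate mask
m=((hsv[...,2]>140)&(hsv[...,1]<60)).astype(np.uint8)
m[:170]=0;m[260:]=0;m[:,:220]=0;m[:,310:]=0
m=cv2.morphologyEx(m,cv2.MORPH_CLOSE,np.ones((9,9)))
k=max(cv2.findContours(m,0,2)[0],key=cv2.contourArea)
r=cv2.minAreaRect(k);print(r);b=cv2.boxPoints(r);print(b)
print(onz('top',b,[ 30]*4))
m=((hsv[...,0]>100)&(hsv[...,0]<130)&(hsv[...,1]>120)&(hsv[...,2]>60)).astype(np.uint8)
m[:170]=0;m[260:]=0;m[:,:225]=0;m[:,315:]=0
for k in cv2.findContours(m,0,2)[0]:
    M=cv2.moments(k); print('blue',cv2.contourArea(k),cv2.boundingRect(k))
E
```

```text
((268.5, 214.5), (61.0, 63.0), 90.0)
[[237. 184.]
 [300. 184.]
 [300. 245.]
 [237. 245.]]
[[652.23516831  81.94191149  30.        ]
 [639.48194338 -92.72479752  30.        ]
 [468.58603189 -77.78774834  30.        ]
 [480.82600087  90.3327594   30.        ]]
blue 7.0 (285, 207, 4, 4)
blue 5.5 (249, 207, 3, 4)
blue 240.5 (249, 190, 55, 47)
```

View pics/crop.png

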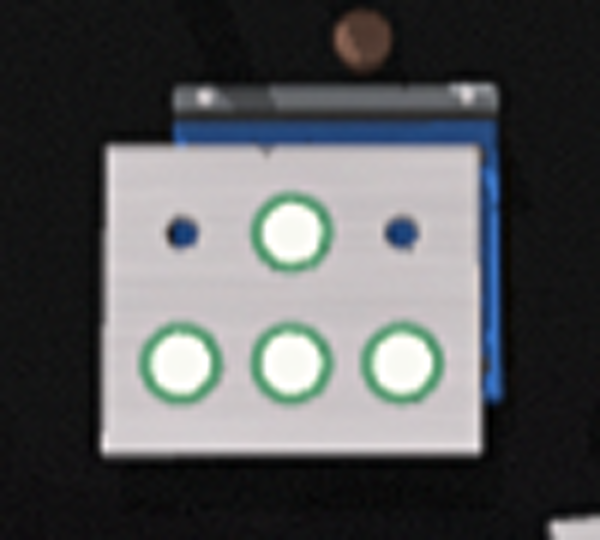

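The crop confirms the padded plate. Its corners are at about (237,194), (300,195), (300,246) and (237,246), the rail's front top edge runs from (249,188) to (303,188), and blue shows through both holes. Next I compute the poses.

```bash
python3 - <<'E'
from h import *
f=lambda L:(np.array(L,float)+.5)/6-.5+[220,170]
P=onz('top',f([(105,146),(480,148),(482,455),(101,455)]),[33,33,22,22])
print('plate',P.round(1).tolist())
H=onz('top',f([(182,233),(402,233)]),[30.5,30.5]); print('hole top-ish',H.round(1).tolist(), np.linalg.norm(H[0]-H[1]))
R=onz('top',f([(173,108),(497,108)]),38); print('rail',R.round(1).tolist(),np.linalg.norm(R[0]-R[1]))
S=onz('top',f([(501,402),(497,122)]),16);print('slab right near, rail foot',S.round(1).tolist())
y=R[0]-R[1];y/=np.linalg.norm(y);x=np.array([y[1],-y[0],0]);yaw=np.arctan2(x[1],x[0])
O=R.mean(0)-70.5*x;O[2]=0;print('dock',O,yaw)
D=lambda Q:np.c_[(Q-O)@x,(Q-O)@y].round(1).tolist()
print('plate in dock',D(P),D(H),D(S)); C=P.mean(0); print(D(C[None]))
st=onz('top',f([(363,40)]),24);print('stopper',st,D(st))
o=onz('top',[[202,250],[346,193],[337,273]],[74,72,8]);print(o.round(),D(o))
for n in [(P[0]-P[1]),(P[3]-P[2]),(P[0]-P[3]),H[0]-H[1]]: print(np.arctan2(n@x,n@y))
E
```

```text
plate [[622.5, 82.8, 33.0], [609.0, -88.7, 33.0], [468.8, -78.0, 22.0], [481.2, 92.7, 22.0]]
hole top-ish [[579.3, 50.0, 30.5], [572.0, -49.9, 30.5]] 100.22515559450922
rail [[636.8, 50.4, 38.0], [626.0, -97.8, 38.0]] 148.58968357064327
slab right near, rail foot [[493.4, -89.2, 16.0], [626.2, -99.2, 16.0]]
dock [561.12023766 -18.54553044   0.        ] -0.07264048272743984
plate in dock [[53.8, 105.6], [52.9, -66.5], [-87.8, -66.0], [-87.8, 105.1]] [[13.2, 69.7], [13.2, -30.5]] [[-62.4, -75.4], [70.8, -75.7]]
[[-17.2, 19.5]]
stopper [[668.30428232 -39.43315751  24.        ]] [[108.4, -13.1]]
[[ 466.  177.   74.]
 [ 592. -209.   72.]
 [ 389. -172.    8.]] [[-108.7, 188.0], [44.6, -187.9], [-160.8, -165.9]]
0.0057853909331346785
2.2505309850425847e-05
1.5674648134370692
0.00016096872010866293
```

Pose estimate in the dock frame: the plate is 17 mm short of its seat, 19.5 mm to the left, and turned about 0. The dock is at (561,-18.5) with yaw -0.073. I'll travel to a point short of the near edge.

Request:
{"fn": "arm_command", "kwargs": {
  "moves": [
    [1,-0.395,-0.414,0,-22.7],
    [1,-0.395,-0.414,0,-22.7],
    [1,-0.395,-0.414,0,-22.7],
    [1,-0.395,-0.414,0,-22.7],
    [1,-0.395,-0.414,0,-22.7],
    [1,-0.395,-0.414,0,-22.7],
    [1,-0.395,-0.414,0,-22.7],
    [1,-0.395,-0.414,0,-22.7],
    [1,-0.395,-0.414,0,-22.7],
    [1,-0.395,-0.414,0,-22.7],
    [1,-0.395,-0.414,0,-22.7],
    [1,-0.395,-0.414,0,-22.7]
  ]
}}

```text
t: 1.3
eef_pos: [448.1, 5.2, 205.6]
orientation: [0.0, 0.039, 0.999, -0.0]
contact_force: [0.4, 1.3, 0.1]
grip_width: 94.1
grasp_force: 0.0
```

Request:
{"fn": "arm_command", "kwargs": {
  "moves": [
    [1,0,0,0,0],
    [1,0,0,0,0],
    [1,0,0,0,0],
    [1,0,0,0,0]
  ]
}}

```text
t: 1.7
eef_pos: [447.5, 10.4, 205.4]
orientation: [-0.0, 0.036, 0.999, 0.0]
contact_force: [-0.3, 0.3, 0.8]
grip_width: 93.9
grasp_force: 0.0
```

```bash
cat >> h.py <<'E'
O=np.array([561.1,-18.5,0]);yw=-.0726;X=np.array([np.cos(yw),np.sin(yw),0]);Y=np.array([-np.sin(yw),np.cos(yw),0])
def dk(Q): Q=np.atleast_2d(Q)-O; return np.c_[Q@X,Q@Y,Q[:,2]].round(1).tolist()
def rep():
    from scipy.spatial.transform import Rotation as R
    s=read_state();w,x,y,z=s['orientation'];M=R.from_quat([x,y,z,w]).as_matrix()
    print('t',round(s['t'],2),'tcp dock',dk(s['eef_pos']),'tool axes in dock',[[round(float(M[:,i]@X),3),round(float(M[:,i]@Y),3),round(float(M[2,i]),3)] for i in range(3)],'F dock',dk(s['contact_force']+O),s['q'].round(2))
    return s
E
python3 - <<'E'
from h import *
s=rep();cv2.imwrite('pics/w1.png',read_camera('wrist'))
E
```

```text
t 1.7 tcp dock [[-115.4, 20.5, 205.4]] tool axes in dock [[-1.0, -0.001, 0.0], [-0.001, 1.0, 0.0], [-0.0, 0.0, -1.0]] F dock [[-0.3, 0.2, 0.8]] [-0.39  0.09  0.32  2.04 -0.04  1.01  1.44]
```

View pics/w1.png

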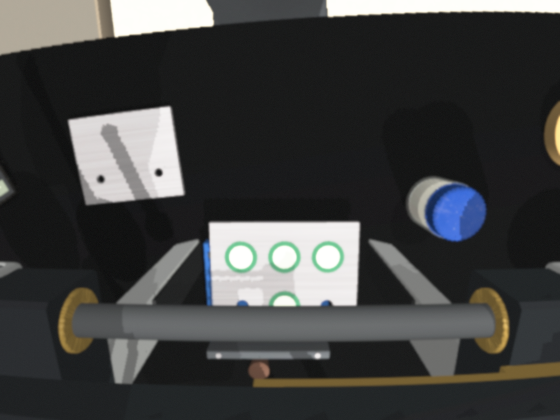

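The wrist view shows the plate's near edge at row 222 and clear bench on its near side. The jar (455,210) and the lookalike plate (125,155) are well away. I'll descend.

Request:
{"fn": "arm_command", "kwargs": {
  "moves": [
    [1,0,0,0.05,0],
    [1,0,0,0.1,0],
    [1,0,0,0.15,0],
    [1,0,0,0.18,0],
    [1,0,0,0.196,0],
    [1,0,0,0.196,0],
    [1,0,0,0.196,0]
  ]
}}

```text
t: 2.45
eef_pos: [447.9, 9.6, 9.9]
orientation: [-0.0, 0.037, 0.999, -0.0]
contact_force: [0.6, 0.3, -0.1]
grip_width: 94.1
grasp_force: 0.0
```

Request:
{"fn": "arm_command", "kwargs": {
  "moves": [
    [1,-0.005,0,0,0],
    [1,-0.01,0,0,0],
    [1,-0.015,0,0,0],
    [1,-0.018,0,0,0],
    [1,-0.02,0,0,0],
    [1,-0.022,0,0,0],
    [1,-0.024,0,0,0],
    [1,-0.026,0,0,0],
    [1,-0.026,0,0,0]
  ]
}}

```text
t: 3.35
eef_pos: [472.4, 7.3, 9.3]
orientation: [-0.001, 0.037, 0.999, -0.0]
contact_force: [-1.7, -0.1, -1.1]
grip_width: 94.4
grasp_force: 0.9
```

```bash
python3 -c "
from h import *
rep()"
```

```text
t 3.35 tcp dock [[-90.3, 19.3, 9.3]] tool axes in dock [[-1.0, 0.001, 0.003], [0.001, 1.0, -0.0], [-0.003, -0.0, -1.0]] F dock [[-1.7, -0.2, -1.1]] [-0.3   0.47  0.25  2.13 -0.21  0.57  1.61]
```

Request:
{"fn": "arm_command", "kwargs": {
  "moves": [
    [1,-0.002,0,0,0],
    [1,-0.004,0,0,0],
    [1,-0.006,0,0,0],
    [1,-0.007,0,0,0],
    [1,-0.008,0,0,0],
    [1,-0.009,0,0,0],
    [1,-0.009,0,0,0]
  ]
}}

```text
t: 4.05
eef_pos: [481.3, 6.8, 9.3]
orientation: [-0.002, 0.037, 0.999, 0.0]
contact_force: [-13.0, 1.9, 10.0]
grip_width: 94.1
grasp_force: 6.1
```

Request:
{"fn": "arm_command", "kwargs": {
  "moves": [
    [1,-0.001,0,0,0],
    [1,-0.002,0,0,0],
    [1,-0.002,0,0,0]
  ]
}}

```text
t: 4.35
eef_pos: [481.4, 6.7, 9.0]
orientation: [-0.003, 0.037, 0.999, 0.0]
contact_force: [-22.0, 1.9, 18.7]
grip_width: 93.8
grasp_force: 11.2
```

```bash
python3 - <<'E'
from h import *
rep()
im=read_camera('top');cv2.imwrite('pics/top1.png',im)
cv2.imwrite('pics/crop1.png',cv2.resize(im[170:260,220:320],None,fx=6,fy=6,interpolation=cv2.INTER_CUBIC))
E
```

```text
t 4.35 tcp dock [[-81.3, 19.4, 9.0]] tool axes in dock [[-1.0, 0.001, 0.007], [0.001, 1.0, -0.0], [-0.007, -0.0, -1.0]] F dock [[-22.1, 0.3, 18.7]] [-0.29  0.48  0.25  2.1  -0.21  0.59  1.61]
```

View pics/crop1.png

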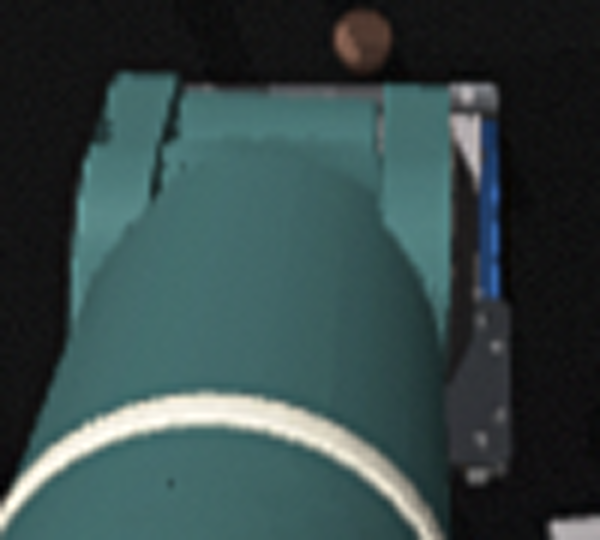

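Contact with the rail: the force jumped to about 22 N at TCP x=-81. In the view the arm hides most of the plate, but its right far corner is at the rail (465,130). I'll back off, lift, and swing to the left edge with the tool turned 90 degrees.

Request:
{"fn": "arm_command", "kwargs": {
  "moves": [
    [1,0.003,0,0,0],
    [1,0.01,0,0,0],
    [1,0.025,0,0,0],
    [1,0.025,0,0,0],
    [1,0.025,0,-0.03,0],
    [1,0.025,0,-0.08,0],
    [1,0.025,0,-0.1,0],
    [1,0.025,0,-0.1,0]
  ]
}}

```text
t: 5.2
eef_pos: [462.1, 8.6, 112.5]
orientation: [0.003, 0.037, 0.999, 0.001]
contact_force: [-0.3, -0.4, -0.5]
grip_width: 93.9
grasp_force: 0.0
```

Request:
{"fn": "arm_command", "kwargs": {
  "moves": [
    [1,-0.02,0.04,0,8],
    [1,-0.05,0.08,0,16],
    [1,-0.103,0.113,0,24],
    [1,-0.103,0.113,0,32],
    [1,-0.103,0.113,0,40],
    [1,-0.103,0.113,0,48],
    [1,-0.103,0.113,0,56],
    [1,-0.103,0.113,0,64],
    [1,-0.103,0.113,0,72],
    [1,-0.103,0.113,0,80],
    [1,-0.103,0.113,0,88],
    [1,-0.103,0.113,0,90]
  ]
}}

```text
t: 6.4
eef_pos: [570.9, 113.6, 108.5]
orientation: [0.0, 0.734, 0.679, -0.0]
contact_force: [0.6, 0.2, 1.2]
grip_width: 94.0
grasp_force: 0.0
```

Request:
{"fn": "arm_command", "kwargs": {
  "moves": [
    [1,0,0,0,0],
    [1,0,0,0,0],
    [1,0,0,0,0]
  ]
}}

```text
t: 6.7
eef_pos: [570.8, 113.5, 109.2]
orientation: [0.0, 0.732, 0.681, -0.0]
contact_force: [-0.4, -0.4, 0.2]
grip_width: 93.9
grasp_force: 0.0
```

```bash
python3 - <<'E'
from h import *
s=rep();im=read_camera('wrist')
t=read_camera('top')
cv2.imwrite('pics/both2.png',np.hstack([cv2.resize(im,(400,300)),cv2.resize(t[170:260,200:320],(400,300),interpolation=cv2.INTER_CUBIC)]))
E
```

```text
t 6.7 tcp dock [[0.1, 132.3, 109.2]] tool axes in dock [[-0.0, 1.0, -0.0], [1.0, 0.0, -0.0], [-0.0, -0.0, -1.0]] F dock [[-0.3, -0.5, 0.2]] [-0.72  0.52  0.62  1.82 -0.37  0.92 -0.01]
```

View pics/both2.png

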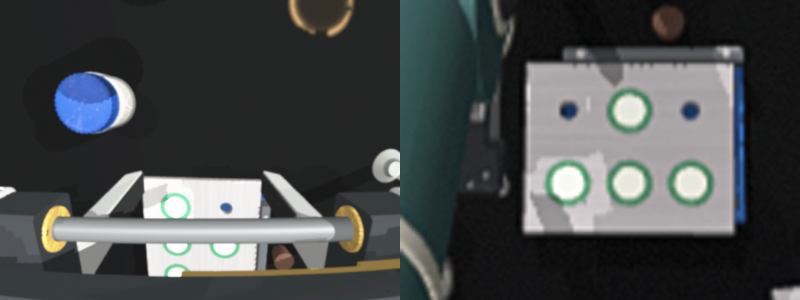

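The plate now lies straight against the rail, with the top crop showing its far edge at row 62 just under the rail. The left edge is clear to push. I'll descend and push right.

Request:
{"fn": "arm_command", "kwargs": {
  "moves": [
    [1,0,0,0.05,0],
    [1,0,0,0.09,0],
    [1,0,0,0.1,0],
    [1,0,0,0.1,0],
    [1,-0.008,0,0.1,0],
    [1,-0.012,0,0.1,0],
    [1,-0.015,0,0.1,0],
    [1,-0.018,0,0.1,0],
    [1,-0.02,0,0.1,0],
    [1,-0.022,0,0.1,0],
    [1,-0.024,0,0.1,0],
    [1,-0.024,0,0.1,0]
  ]
}}

```text
t: 8.0
eef_pos: [569.2, 89.8, 9.7]
orientation: [0.0, 0.733, 0.681, 0.0]
contact_force: [0.3, 3.2, 1.9]
grip_width: 94.2
grasp_force: 1.5
```

Request:
{"fn": "arm_command", "kwargs": {
  "moves": [
    [1,-0.001,0,0,0],
    [1,-0.002,0,0,0],
    [1,-0.003,0,0,0],
    [1,-0.004,0,0,0],
    [1,-0.005,0,0,0],
    [1,-0.005,0,0,0]
  ]
}}

```text
t: 8.6
eef_pos: [568.6, 84.7, 9.5]
orientation: [-0.0, 0.733, 0.681, 0.0]
contact_force: [0.3, 3.9, 3.5]
grip_width: 94.1
grasp_force: 2.0
```

```bash
python3 - <<'E'
from h import *
s=rep()
E
```

```text
t 8.6 tcp dock [[0.0, 103.4, 9.5]] tool axes in dock [[0.001, 1.0, 0.0], [1.0, -0.001, 0.0], [0.0, 0.0, -1.0]] F dock [[0.0, 3.9, 3.5]] [-0.61  0.65  0.53  1.89 -0.48  0.73  0.13]
```

Request:
{"fn": "arm_command", "kwargs": {
  "moves": [
    [1,-0.001,0,0,0],
    [1,-0.002,0,0,0],
    [1,-0.003,0,0,0],
    [1,-0.004,0,0,0],
    [1,-0.004,0,0,0]
  ]
}}

```text
t: 9.1
eef_pos: [568.1, 79.8, 9.3]
orientation: [0.0, 0.733, 0.68, -0.0]
contact_force: [-0.7, -0.2, -0.7]
grip_width: 94.1
grasp_force: 0.0
```

Request:
{"fn": "arm_command", "kwargs": {
  "moves": [
    [1,-0.001,0,0,0],
    [1,-0.002,0,0,0],
    [1,-0.002,0,0,0]
  ]
}}

```text
t: 9.4
eef_pos: [568.0, 78.5, 9.4]
orientation: [-0.0, 0.733, 0.681, -0.0]
contact_force: [0.2, 0.5, -0.2]
grip_width: 93.9
grasp_force: 0.0
```

```bash
python3 - <<'E'
from h import *
s=rep();im=read_camera('wrist');t=read_camera('top')
cv2.imwrite('pics/both3.png',np.hstack([cv2.resize(im,(400,300)),cv2.resize(t[170:260,200:320],(400,300),interpolation=cv2.INTER_CUBIC)]))
E
```

```text
t 9.4 tcp dock [[-0.1, 97.2, 9.4]] tool axes in dock [[0.001, 1.0, -0.0], [1.0, -0.001, -0.0], [-0.0, -0.0, -1.0]] F dock [[0.1, 0.5, -0.2]] [-0.6   0.65  0.53  1.89 -0.48  0.73  0.14]
```

View pics/both3.png

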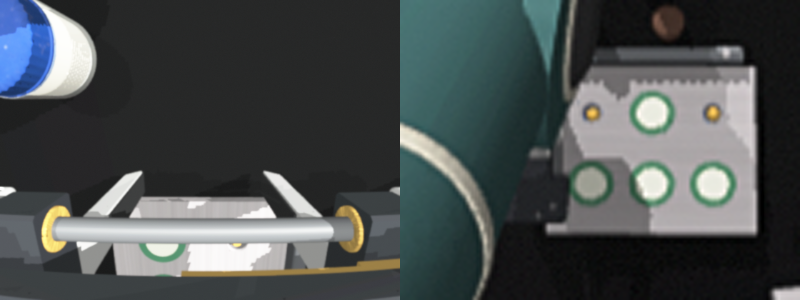

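The force fell to zero and brass pins show in both holes, at (592,113) and (712,113), so the plate has dropped. I'll retreat and verify that it is flat.

Request:
{"fn": "arm_command", "kwargs": {
  "moves": [
    [1,0.01,0,0,0],
    [1,0.025,0,0,0],
    [1,0.025,0,0,0],
    [1,0.025,0,-0.05,0],
    [1,0.025,0,-0.1,0],
    [1,0.025,0,-0.15,0],
    [1,0.025,0,-0.2,0],
    [1,0.05,-0.05,-0.2,0],
    [1,0.1,-0.1,-0.2,0],
    [1,0.15,-0.1,-0.2,0],
    [1,0.15,-0.1,-0.2,0],
    [1,0.15,-0.1,-0.2,0]
  ]
}}

```text
t: 10.7
eef_pos: [478.1, 239.3, 209.3]
orientation: [-0.0, 0.731, 0.683, 0.0]
contact_force: [0.4, -0.4, 0.2]
grip_width: 94.0
grasp_force: 0.0
```

```bash
python3 - <<'E'
from h import *
s=rep();t=read_camera('top');sd=read_camera('side')
# expected pixels of a seated plate: corners, top at z=24; and pads' green centroid check
C=np.array([[70,85],[70,-85],[-70,-85],[-70,85]],float)
W=lambda c,z:O+c[:,:1]*X+c[:,1:]*Y+[0,0,z]
big=lambda im,r0,c0,h,w,k:cv2.resize(im[r0:r0+h,c0:c0+w],None,fx=k,fy=k,interpolation=cv2.INTER_CUBIC)
def draw(b,n,z,r0,c0,k,col):
    p=(proj(n,W(C,z))-[c0,r0]+.5)*k-.5
    cv2.polylines(b,[np.round(p).astype(int)],True,col,1)
a=big(t,175,225,75,90,4.4);draw(a,'top',24,175,225,4.4,(0,0,255))
b=big(sd,190,235,75,90,4.4);draw(b,'side',24,190,235,4.4,(0,0,255));
cv2.imwrite('pics/fin.png',np.hstack([a,b]))
E
```

```text
t 10.7 tcp dock [[-101.5, 251.1, 209.3]] tool axes in dock [[-0.005, 1.0, 0.0], [1.0, 0.005, -0.0], [-0.0, 0.0, -1.0]] F dock [[0.4, -0.3, 0.2]] [-1.07  0.3   0.66  1.85 -0.21  1.06 -0.4 ]
```

View pics/fin.png

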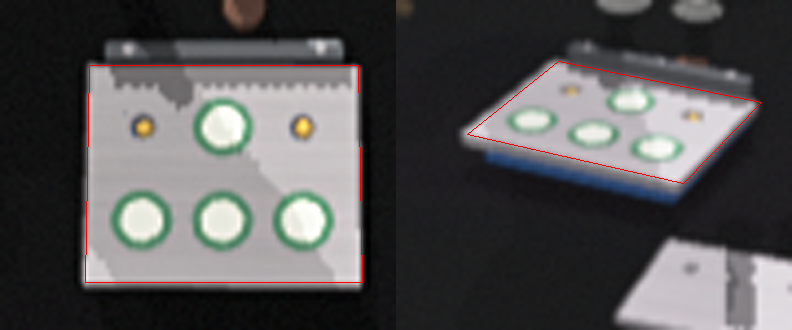

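The seated outline matches the plate in both views to within about a pixel. The pins stand in both holes, at (143,127) and (302,127), and the plate sits flat and parallel to the slab.

```bash
python3 -c "
from bench import *
print(hand_in())"
```

```text
the job is handed in; nothing more can be done
None
```

The carrier plate is seated flat on its dock with both pins in their holes, moved only by pushing, and the job was handed in with the arm clear and no contact with anything else on the bench at about 11 s of the 51 s allowed.

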